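# Load the full sealant cartridge and run the rod up to its piston

### The arm

A 7-joint arm with a two-finger parallel gripper is mounted at the origin on a cart in front of the work surface, level with it; the furniture and walls round the work are solid. World frame = base frame: x ahead of the robot, y to its left, z up, the work surface at z = 0. Lengths are in m, angles in rad, forces in N, time in s.
With the tool pointing down it reaches from about 0.425 to 0.975 m from the base axis. Payload 16.7 kg.
Tool frame: the origin (TCP) lies at the centre of the arm's flange, where the gripper is bolted on; the fingertips stand 173 mm ahead of it and the grasp point (between the pads) lies 155 mm ahead of it; z points along the fingers, y is the line along which they close (so a half turn about z gives the same grasp; the last joint's range is limited). The gripper opens to 85 mm and grips with 20 to 120 N. Pads are 22 mm wide; open, the fingers measure 114 mm over their backs; the gripper's body (76 mm by 85 mm) begins 54 mm behind the grasp point. The pads swing forward as they close: fully open they stand 13 mm farther back than shut.
Start: joints at [-1.393, 0.426, 0.074, 1.606, -0.034, 1.111, -0.067], TCP at [0.217, 0.639, 0.405] pointing down, gripper open.
Joint ranges: [-2.85, 2.85], [-0.5, 2.14], [-1.23, 1.37], [0.21, 2.46], [-1.02, 4.16], [0.16, 2.05], [-2.73, 2.73]. Speed limits (rad/s): [1.89, 1.89, 2.39, 2.39, 3.01, 3.01, 3.01].

### API

Orientations are given as a unit quaternion [x, y, z, w].
In Python, from rig import r gives the robot as it stands.
- The arm moves only by the tool jog_arm, never from a script. Its argument "increments" is a list that holds one entry, the list of rows, each a list of 7 numbers: the opening, from 0 (shut) to 1 (fully open), then the shift along the tool's x, y, z in mm, then the turn, a rotation vector about the tool's x, y, z in degrees. In form: [[[jaw, tx, ty, tz, wx, wy, wz], ...]]. A call has 1 to 10 rows; each row is the pose to reach, as a shift and turn from the pose commanded when the call began, along the tool's axes at that moment; what a row does not reach only later rows make up. A row lasts 1/12 s, in which the tool goes at most 41.7 mm and 7.16 degrees, less where a joint would pass 70% of its speed; a pose out of reach is approached as far as the arm can. A call with a gripper value outside its range is refused whole. The fingers move at their own pace and stop on an object; "newtons" is the grip in N (left out, the last holds). Time passes only in rows, so rows that repeat a pose let the fingers close. It gives the time, the measured TCP pose, the force, the opening and the grip force at its end, in the units of the state.
- r.state(): the state, without advancing time (a new reading comes with each control period).
- r.camera(name): name is "side" or "top" or "wrist"; returns a dict with "img" (384x512x3 uint8, blue, green, red), "range_z" (384x512 float32, m along the optical axis (not along the pixel's ray), 0 where there is no reading), "fx", "fy", "cx", "cy" (pixels), "R" (3x3) and "t" (3): a world point X has camera coordinates R X + t. Camera axes: x right, y down, z forward; pixel columns grow to the right and rows downward; lengths in m; the calibration is good to about 2 mm. The wrist camera is an equidistant fisheye: a pixel r from the principal point sees the ray r / f radians off the axis. A picture is of the moment at which its call begins.
- r.hand_in(): hands the job in; it is judged then, once.
The state is a dict: "t": time; "joint_positions": joint angles; "joint_velocities": joint speeds; "effort": joint torques, N m; "tool_pos": TCP position; "ee_rot": TCP orientation; "ft_force": force on the tool from outside, world axes, zero at the start; "ft_torque": the same for the moment, N m; "grip_width": opening from 0.0 (shut) to 1.0 (fully open); "gripper_force": force on a finger pad.
Only numpy, scipy, OpenCV 4.12 (cv2) and the standard library are available. Lean on these libraries where they do the work, as an engineer would, in place of code of your own. Each camera call takes 0.05 s, during which the arm holds its last target. There are 200 camera calls.

### The job

One of the two look-alike cartridges in the wooden rack is full and the other is used up: find the full one by its weight and lay it in the bench dispenser with its neck in the slot of the nose plate. Then push the rod in by its hook until the disc is felt firm on the piston and the cartridge is home against the nose plate, but gently, so that nothing is squeezed out. The used-up cartridge belongs in the rack, and the other things on the bench stay where they are.

Things in the scene. Friction and masses are not known exactly. Their poses are not given: they have to be found in the camera images.
- cartridge_a: one of two look-alike cartridges in the rack, full or used up: white tube, 50 mm diameter, body 140 mm long, green label, yellow stripe, neck 16 mm diameter, 26 mm long, red tip. Full weighs 0.45 to 0.7 kg, used up 0.1 to 0.25 kg; either may be the full one, in either place. Origin on the axis at mid body; x points to the nose, shoulder at x = +70 mm. Grip it across the 50 mm at mid body.
- cartridge_b: one of two look-alike cartridges in the rack, full or used up: white tube, 50 mm diameter, body 140 mm long, green label, yellow stripe, neck 16 mm diameter, 26 mm long, red tip. Full weighs 0.45 to 0.7 kg, used up 0.1 to 0.25 kg; either may be the full one, in either place. Origin on the axis at mid body; x points to the nose, shoulder at x = +70 mm. Grip it across the 50 mm at mid body.
- cartridge_a_tail (a point): middle of the open tail rim of that cartridge, 70 mm behind its origin, on the axis. The bore is 45 mm wide; in a full cartridge the black piston sits some way inside it (20 to 45 mm, to be felt), in a used-up one much deeper
- cartridge_b_tail (a point): middle of the open tail rim of that cartridge, 70 mm behind its origin, on the axis. The bore is 45 mm wide; in a full cartridge the black piston sits some way inside it (20 to 45 mm, to be felt), in a used-up one much deeper
- dispenser: bench cartridge dispenser, blue, fixed on an aluminium base 260 x 86 x 10 mm. Origin on the bench below the middle of a loaded cartridge; x points to the nose, z up. Two V saddles with black pads at x = -40 and +44 mm (14 mm thick, 66 mm wide, 52 mm high), free for fingers between them. Rear housing at x = -148 to -112 mm, 92 mm high; the rod runs through it
- seat (a point): where the origin of a loaded cartridge is when it is home: on the dispenser's axis, 62 mm above the bench. The cartridge is laid in from above, its x along the dispenser's x, 0 to 15 mm short of this point, and then slides forward along the saddles
- nose_slot (a point): middle of the inner face of the nose plate, on the axis, 62 mm above the bench, 70 mm ahead of the seat. Blue plate, 8 mm thick, 68 mm wide, 78 mm high, with a slot 24 mm wide, open at the top, that takes the neck; the cartridge's shoulder stops against it
- rod (a joint): push rod, slides along the dispenser's x: 0 when drawn right back, grows (m) as it is pushed to the nose, up to 0.125. About 3 N of friction; it stays where it is left. Pushing the full cartridge along its saddles takes another 3 to 6 N; when that is home the rod stops dead. A push of about 15 N is plenty; over 50 N on the cartridge squeezes sealant out
- rod_disc (a point): middle of the front face of the steel disc (36 mm diameter) at the rod's front end, on the axis 62 mm above the bench; it enters the bore of the cartridge's tail and meets the piston
- rod_hook (a point): grip point on the rod's hook: the rear end of the 10 mm steel rod is bent straight up and ends 124 mm above the bench; this point is on the upright, 104 mm above the bench, 183 mm behind the disc face. Pinch it from above; below it the rod's top is 67 mm above the bench
- rack: wooden rack, fixed: plywood base 136 x 176 x 8 mm, two places with sloped pads at x = -42 and +42 mm, 12 mm thick. Origin at the middle of the underside. The places run along x at y = +48 and y = -48 mm; a cartridge lies there with its axis 42 mm above the bench, its nose to the rack's +x, its middle near x = 0
- the_pink_tin: pink tin, 66 mm diameter, 64 mm high, bystander; origin at the middle of its underside
- the_jar: clear jar of brass screws with a white lid, 58 mm diameter, 68 mm high, bystander; origin at the middle of its underside
- the_tape_measure: yellow tape measure, 40 x 76 x 64 mm, bystander; origin at the middle of its underside

How it is judged:
On the way, in this order (a step that is already met when the one before it is completed fails the run):
1. a cartridge of full weight lies released in the dispenser's saddles, neck in the slot of the nose plate (((y of cartridge_a in the frame of dispenser between -0.004 and 0.004 m and z of cartridge_a in the frame of dispenser between 0.058 and 0.066 m and angle between the x axis of cartridge_a and the x axis of dispenser, either way round below 0.05 rad and contact force between cartridge_a and dispenser above 3.3 N and x of cartridge_a in the frame of dispenser between -0.018 and 0.003 m and contact force between the fingers and cartridge_a below 0.1 N) or (y of cartridge_b in the frame of dispenser between -0.004 and 0.004 m and z of cartridge_b in the frame of dispenser between 0.058 and 0.066 m and angle between the x axis of cartridge_b and the x axis of dispenser, either way round below 0.05 rad and contact force between cartridge_b and dispenser above 3.3 N and x of cartridge_b in the frame of dispenser between -0.018 and 0.003 m and contact force between the fingers and cartridge_b below 0.1 N))), for 0.2 s.
2. the rod presses on its piston with the cartridge home against the nose plate (((y of cartridge_a in the frame of dispenser between -0.004 and 0.004 m and z of cartridge_a in the frame of dispenser between 0.058 and 0.066 m and angle between the x axis of cartridge_a and the x axis of dispenser, either way round below 0.05 rad and contact force between cartridge_a and dispenser above 3.3 N and x of cartridge_a in the frame of dispenser between -0.003 and 0.003 m and x of rod_disc in the frame of cartridge_a between -0.038 and -0.032 m and contact force between rod and cartridge_a above 1 N) or (y of cartridge_b in the frame of dispenser between -0.004 and 0.004 m and z of cartridge_b in the frame of dispenser between 0.058 and 0.066 m and angle between the x axis of cartridge_b and the x axis of dispenser, either way round below 0.05 rad and contact force between cartridge_b and dispenser above 3.3 N and x of cartridge_b in the frame of dispenser between -0.003 and 0.003 m and x of rod_disc in the frame of cartridge_b between -0.038 and -0.032 m and contact force between rod and cartridge_b above 1 N))), for 0.05 s.
At the end, for the whole second after the job is handed in: The full cartridge lies straight in the dispenser (within 4 mm of the axis), its nose shoulder within 3 mm of the nose plate; the rod's disc stands within 3 mm of its piston; the used-up cartridge lies in one of the rack's two places (within 35 mm along it); all at rest (((y of cartridge_a in the frame of dispenser between -0.004 and 0.004 m and z of cartridge_a in the frame of dispenser between 0.058 and 0.066 m and angle between the x axis of cartridge_a and the x axis of dispenser, either way round below 0.05 rad and contact force between cartridge_a and dispenser above 3.3 N and x of cartridge_a in the frame of dispenser between -0.003 and 0.003 m and x of rod_disc in the frame of cartridge_a between -0.038 and -0.032 m and x of cartridge_b in the frame of rack between -0.035 and 0.035 m and z of cartridge_b in the frame of rack between 0.036 and 0.048 m and angle between the x axis of cartridge_b and the x axis of rack, either way round below 0.12 rad and (y of cartridge_b in the frame of rack between -0.056 and -0.04 m or y of cartridge_b in the frame of rack between 0.04 and 0.056 m) and linear speed of cartridge_a below 0.01 m/s and linear speed of cartridge_b below 0.02 m/s) or (y of cartridge_b in the frame of dispenser between -0.004 and 0.004 m and z of cartridge_b in the frame of dispenser between 0.058 and 0.066 m and angle between the x axis of cartridge_b and the x axis of dispenser, either way round below 0.05 rad and contact force between cartridge_b and dispenser above 3.3 N and x of cartridge_b in the frame of dispenser between -0.003 and 0.003 m and x of rod_disc in the frame of cartridge_b between -0.038 and -0.032 m and x of cartridge_a in the frame of rack between -0.035 and 0.035 m and z of cartridge_a in the frame of rack between 0.036 and 0.048 m and angle between the x axis of cartridge_a and the x axis of rack, either way round below 0.12 rad and (y of cartridge_a in the frame of rack between -0.056 and -0.04 m or y of cartridge_a in the frame of rack between 0.04 and 0.056 m) and linear speed of cartridge_b below 0.01 m/s and linear speed of cartridge_a below 0.02 m/s))); the robot touches nothing.
It fails at once if the rod presses on a cartridge with more than 50 N, so that sealant is squeezed out (contact force between rod and cartridge_b above 50 N or contact force between rod and cartridge_a above 50 N).
It fails at once if the pink tin, the jar or the tape measure is pushed 40 mm or more out of place (distance of any of the_pink_tin, the_jar, the_tape_measure from where it was at the start of the episode above 0.04 m).
It also fails if it takes over 64 s, if anything falls off the work surface, if the arm or the gripper's body presses on something with over 40 N, if the wrist force passes 120 N, or if a joint passes its speed limit or range.

## Working session

There is one attempt and no reset: what is moved stays moved. The work goes in short steps, Python scripts to look and compute and a tool call to move; the robot and the scene stay as the last step left them, time stands still between calls to the robot, and variables do not carry over. Pictures are saved under pics/ and viewed, at most 10 in all, crops included, and the job is handed in when it is done.

Besides the shell and the picture viewer there is one more tool, called by a JSON object that holds its "fn" and its "kwargs". jog_arm: Moves the arm, as the interface text tells. Its arguments: {"type":"object","properties":{"increments":{"type":"array","items":{"type":"array","items":{"type":"array","items":{"type":"number"}}}},"newtons":{"type":"number"}},"required":["increments"]}

```bash
mkdir -p pics; ls; python3 - <<'E'
from rig import r
import cv2,numpy as np
s=r.state();print({k:np.round(v,3) for k,v in s.items()})
for n in("top","side"):
    c=r.camera(n);cv2.imwrite(f"pics/{n}0.png",c["img"]);np.savez(f"{n}0.npz",**c);print(n,c["fx"],c["cx"],c["cy"],np.round(c["R"],3).tolist(),np.round(c["t"],3))
a=cv2.imread("pics/top0.png")
E
```

```text
pics
{'t': np.float64(0.0), 'joint_positions': array([-1.394,  0.427,  0.074,  1.607, -0.034,  1.111, -0.067]), 'joint_velocities': array([ 0.001,  0.   ,  0.001,  0.001, -0.002, -0.   , -0.001]), 'effort': array([ 0.000e+00, -9.498e+01,  3.761e+00, -4.635e+01,  1.900e-02,
        1.000e-02, -0.000e+00]), 'tool_pos': array([0.217, 0.639, 0.404]), 'ee_rot': array([ 0.163,  0.987, -0.001, -0.   ]), 'ft_force': array([0.583, 0.537, 0.285]), 'ft_torque': array([-0.01 ,  0.004, -0.05 ]), 'gripper_force': np.float64(0.0), 'grip_width': np.float64(0.997)}
top 410.690071281018 254.33978434964305 190.62903848370263 [[-0.004, -1.0, 0.006], [-0.982, 0.003, -0.188], [0.188, -0.006, -0.982]] [-0.091  0.551  1.131]
side 448.7350054187133 254.45671266348484 195.4339172588605 [[-0.323, 0.946, -0.006], [0.839, 0.283, -0.464], [-0.438, -0.155, -0.886]] [ 0.263 -0.392  1.458]
```

View pics/top0.png

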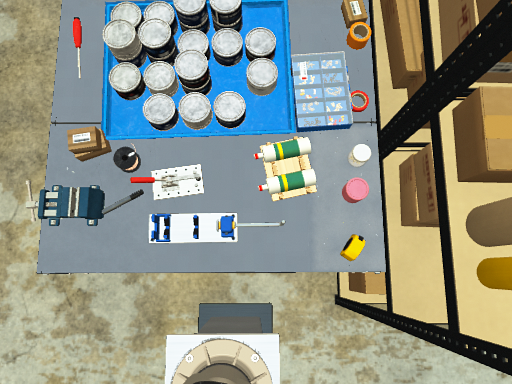

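View pics/side0.png

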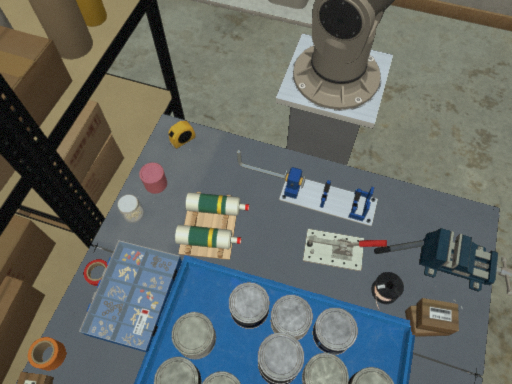

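Top view: dispenser at about (195,227) with its nose to the left (world +y) and the hook at (283,223). The rack is at (287,167), with cartridges at (285,150) and (287,182) and their tips to the left. The tin, jar and tape are at right. Next I measure from the depth data and masks.

```bash
cat > h.py <<'E'
import numpy as np,cv2
def cloud(c):
    v,u=np.mgrid[:384,:512];z=c["range_z"]
    P=np.stack([(u-c["cx"])/c["fx"]*z,(v-c["cy"])/c["fy"]*z,z],-1)
    return (P-c["t"])@c["R"]
def plane(c,uv,h):
    uv=np.atleast_2d(uv).astype(float)
    d=np.c_[(uv[:,0]-c["cx"])/c["fx"],(uv[:,1]-c["cy"])/c["fy"],np.ones(len(uv))]@c["R"]
    o=-c["R"].T@c["t"]
    return o+d*((h-o[2])/d[:,2])[:,None]
E
python3 - <<'E'
import numpy as np,cv2
from h import *
for n in("top","side"):
    c=dict(np.load(n+"0.npz"));P=cloud(c);hsv=cv2.cvtColor(c["img"],cv2.COLOR_BGR2HSV);H,S,V=hsv[...,0],hsv[...,1],hsv[...,2]
    X,Y,Z=P[...,0],P[...,1],P[...,2];ok=c["range_z"]>0
    reg=lambda x0,x1,y0,y1:ok&(X>x0)&(X<x1)&(Y>y0)&(Y<y1)
    W=reg(.35,.72,-.5,.25);print(n,"bench z",np.median(Z[W]))
    def comps(m,name,h,amin=8):
        k,l,st,ce=cv2.connectedComponentsWithStats(m.astype(np.uint8))
        for i in range(1,k):
            if st[i,4]>=amin:
                pts=np.argwhere(l==i)[:,::-1].astype(np.float32);q=plane(c,pts,h)[:,:2]
                rr=cv2.minAreaRect((q*1000).astype(np.float32))
                print(name,st[i,4],ce[i].round(1),"rect",np.round(rr[0],1),np.round(rr[1],1),round(rr[2],1),"med3d",np.median(P[l==i],0).round(3),"zmax",P[l==i][:,2].max().round(3))
    comps(W&(H>50)&(H<85)&(S>100),"green",.067)
    comps(W&((H<8)|(H>172))&(S>150),"red",.05)
    comps(W&(H>100)&(H<125)&(S>150)&(Y<.25)&(X<.56),"blue",.07)
    comps(reg(.38,.56,-.15,.25)&(S<40)&(V>170),"base",.01,100)
    comps(reg(.38,.6,-.35,-.05)&(Z>.04)&(S<60),"rod",.067,5)
    # pts
    m=reg(.4,.56,-.05,.25)&(Z>.004)&(Z<.02)
    print("base3d",[np.round(a,1) for a in cv2.minAreaRect((P[m][:,:2]*1000).astype(np.float32))])
E
```

```text
top bench z 0.0011682442725148197
green 252 [290.2 148.7] rect [ 672.  -197.8] [47.7 47.1] 11.5 med3d [ 0.672 -0.198  0.063] zmax 0.072
green 53 [276.5 152. ] rect [ 663.6 -158. ] [46.7 10. ] 8.4 med3d [ 0.662 -0.157  0.062] zmax 0.075
green 259 [294.8 180.3] rect [ 577.7 -208.4] [46.8 49.4] 12.2 med3d [ 0.579 -0.21   0.063] zmax 0.074
green 52 [281.  183.4] rect [ 569.1 -169.9] [45.6  9.8] 11.0 med3d [ 0.568 -0.17   0.064] zmax 0.07
red 14 [255.9 156.1] rect [654.9 -98.7] [ 5.9 12.2] 89.8 med3d [ 0.655 -0.099  0.049] zmax 0.054
red 136 [141.9 179.5] rect [585.2 230.9] [67.1 14.8] 89.8 med3d [0.575 0.22  0.097] zmax 0.113
red 15 [260.3 187.5] rect [ 560.8 -110.7] [15.8  6.4] 17.7 med3d [ 0.561 -0.11   0.049] zmax 0.055
blue 229 [158.6 227.2] rect [443.9 169. ] [50.6 75.4] 89.8 med3d [0.446 0.186 0.045] zmax 0.083
blue 11 [194.9 216.6] rect [474.2  73.4] [8.6 5.6] 1.3 med3d [0.475 0.076 0.05 ] zmax 0.054
blue 227 [226.4 226. ] rect [447.3 -15.1] [56.2 30.8] 0.4 med3d [ 0.445 -0.015  0.09 ] zmax 0.097
blue 12 [196.  226.5] rect [446.1  70. ] [8.5 5.6] 1.3 med3d [0.45  0.075 0.032] zmax
[... 1732 characters left out ...]
.0 med3d [0.471 0.187 0.044] zmax 0.083
blue 18 [322.5 201. ] rect [498.3  79.8] [21.9  5.9] 6.6 med3d [0.483 0.079 0.048] zmax 0.052
base 1537 [327.8 200.1] rect [453.4  91.1] [ 83.8 256.7] 0.7 med3d [0.458 0.095 0.009] zmax 0.016
base 183 [338.1 235.6] rect [555.1 136.8] [ 16.7 145.9] 8.0 med3d [0.551 0.146 0.009] zmax 0.014
rod 198 [254.5 166.5] rect [ 452.5 -121.4] [139.8  37.9] 73.9 med3d [ 0.457 -0.125  0.066] zmax 0.129
rod 102 [193.2 196.4] rect [ 590.1 -246.6] [24.5 34.1] 6.2 med3d [ 0.59  -0.246  0.063] zmax 0.069
rod 283 [233.1 205.2] rect [ 579.5 -134.4] [52.2 49.8] 18.7 med3d [ 0.577 -0.139  0.06 ] zmax 0.07
base3d [array([481.7, 100.8]), array([298. , 156.4]), np.float64(89.9)]
```

```bash
cat >> h.py <<'E'
from scipy.spatial.transform import Rotation as Ro
def yaw(s):
    y=Ro.from_quat(s["ee_rot"]).as_matrix()[:,1];return np.degrees(np.arctan2(y[1],y[0]))
def inc(s,p,yw=None):
    """increment from state s to TCP p, tool down, tool y at yw deg"""
    R=Ro.from_quat(s["ee_rot"])
    if yw is None: yw=yaw(s)
    a=np.radians(yw);c,n=np.cos(a),np.sin(a)
    T=Ro.from_matrix(np.array([[-n,c,0],[c,n,0],[0,0,-1]]))
    return np.round(1000*R.inv().apply(np.array(p)-s["tool_pos"]),1),np.round((R.inv()*T).as_rotvec(degrees=True),2)
E
python3 - <<'E'
from rig import r
from h import *
s=r.state();print(yaw(s))
for p,y in (((.55,.3,.4),40),((.581,-.199,.36),11)): print(inc(s,p,y))
E
```

```text
71.27456719916658
(array([-424.6, -214.1,    4.4]), array([-6.000e-02,  2.000e-02,  3.127e+01]))
(array([-614.1, -676.7,   44.9]), array([-6.000e-02,  4.000e-02,  6.027e+01]))
```

{"fn": "jog_arm", "kwargs": {"increments": [[[1,-380,-190,4,0,0,28],[1,-380,-190,4,0,0,28],[1,-380,-190,4,0,0,28],[1,-380,-190,4,0,0,28],[1,-380,-190,4,0,0,28],[1,-380,-190,4,0,0,28],[1,-380,-190,4,0,0,28],[1,-380,-190,4,0,0,28],[1,-380,-190,4,0,0,28],[1,-614,-677,45,0,0,60]]]}}

```text
t: 0.93
tool_pos: [0.4907, 0.3308, 0.3983]
ee_rot: [0.452, 0.892, 0.001, 0.001]
ft_force: [0.3, -0.8, -0.2]
grip_width: 1.002
gripper_force: 0.0
```

```bash
python3 - <<'E'
from rig import r
from h import *
s=r.state();print(s["joint_positions"].round(2),s["tool_pos"],yaw(s));print(inc(s,(.581,-.199,.36),11))
E
```

```text
[-0.97  0.3   0.33  1.82 -0.11  1.03  0.04] [0.49071666 0.33084673 0.39833021] 36.265973049771766
(array([-480.6, -240.7,   38.3]), array([ 0.11,  0.03, 25.27]))
```

{"fn": "jog_arm", "kwargs": {"increments": [[[1,-480,-240,38,0,0,25],[1,-480,-240,38,0,0,25],[1,-480,-240,38,0,0,25],[1,-480,-240,38,0,0,25],[1,-480,-240,38,0,0,25],[1,-480,-240,38,0,0,25],[1,-480,-240,38,0,0,25],[1,-480,-240,38,0,0,25],[1,-480,-240,38,0,0,25],[1,-480,-240,38,0,0,25]]]}}

```text
t: 1.77
tool_pos: [0.5564, -0.08, 0.3687]
ee_rot: [0.635, 0.772, 0.0, -0.0]
ft_force: [0.6, 1.2, 0.8]
grip_width: 1.001
gripper_force: 0.0
```

{"fn": "jog_arm", "kwargs": {"increments": [[[1,-85,-40,7,0,0,1],[1,-85,-40,7,0,0,1],[1,-85,-40,7,0,0,1],[1,-85,-40,7,0,0,1]]]}}

```text
t: 2.1
tool_pos: [0.5321, -0.1732, 0.3615]
ee_rot: [0.644, 0.765, -0.001, -0.0]
ft_force: [-0.3, -0.0, -0.1]
grip_width: 0.997
gripper_force: 0.0
```

```bash
python3 - <<'E'
from rig import r
from h import *
c=r.camera("wrist");s=r.state();np.savez("w1.npz",**c);cv2.imwrite("pics/w1.png",c["img"])
print(s["joint_positions"].round(2),s["tool_pos"],yaw(s),c["fx"],c["fy"],c["cx"],c["cy"],c["R"].round(3).tolist(),-c["R"].T@c["t"]);print(inc(s,(.581,-.199,.36),11))
E
```

```text
[-0.3   0.32  0.61  1.94 -0.23  0.95  0.59] [ 0.53297249 -0.17094779  0.36157103] 9.911404126950956 297.3186396354542 297.3186396354542 255.69842586442095 192.90182487535546 [[0.986, 0.17, -0.001], [0.164, -0.95, 0.268], [0.045, -0.264, -0.964]] [ 0.52100281 -0.10656824  0.33183369]
(array([-35.9,  42.5,   1.5]), array([-0.04,  0.01, -1.09]))
```

View pics/w1.png

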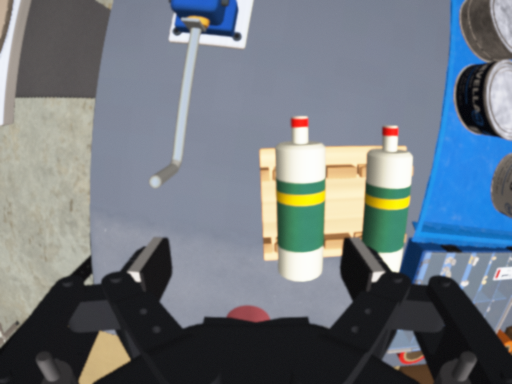

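Wrist view: near cartridge runs from its red tip at (300,122) to its tail at (301,280). The far cartridge's tip is at (390,131), and the hook top is at (155,182). I cast fisheye rays from these.

```bash
cat >> h.py <<'E'
def fplane(c,uv,h):
    uv=np.atleast_2d(uv).astype(float);d=(uv-[c["cx"],c["cy"]])/c["fx"];th=np.linalg.norm(d,axis=1)+1e-9
    D=np.c_[d*(np.sin(th)/th)[:,None],np.cos(th)]@c["R"];o=-c["R"].T@c["t"]
    return o+D*((h-o[2])/D[:,2])[:,None]
E
python3 - <<'E'
from h import *
c=dict(np.load("w1.npz"));hsv=cv2.cvtColor(c["img"],cv2.COLOR_BGR2HSV);H,S,V=cv2.split(hsv)
def comps(m,name,h,a=20):
    k,l,st,ce=cv2.connectedComponentsWithStats(m.astype(np.uint8))
    for i in range(1,k):
        if st[i,4]>=a:
            q=fplane(c,np.argwhere(l==i)[:,::-1],h)[:,:2]*1000
            print(name,st[i],ce[i].round(),np.round(q.mean(0),1),[np.round(x,1) for x in cv2.minAreaRect(q.astype(np.float32))])
comps(((H<8)|(H>172))&(S>150)&(V>100),"red",.05)
comps((H>20)&(H<35)&(S>150),"yel",.067)
comps((H>55)&(H<85)&(S>120),"grn",.06)
print("near tail/tip",fplane(c,[[301,280],[300,117]],.05).round(4).tolist())
print("hook top",fplane(c,[[155,182]],.124))
E
```

```text
red [292 119  16   8 125] [299. 122.] [ 563.1 -108.5] [array([ 563.3, -108.6]), array([14.4,  6.7]), np.float64(11.1)]
red [383 128  15   8 103] [390. 131.] [656.5 -97.3] [array([657. , -97.2]), array([16.2,  7.1]), np.float64(13.1)]
red [398 353  26  11  90] [407. 359.] [ 805.  -402.8] [array([ 807.7, -402.6]), array([19.2, 55.3]), np.float64(77.4)]
yel [200  18   7   6  22] [203.  20.] [459.8 -29.4] [array([459.4, -29.2]), array([3.2, 6.4]), np.float64(51.1)]
yel [277 191  48  15 523] [300. 199.] [ 575.6 -177.6] [array([ 575.8, -176.9]), array([45. , 13.7]), np.float64(9.8)]
yel [365 194  45  16 451] [386. 203.] [ 664.1 -166.8] [array([ 664.4, -166.4]), array([50.8, 14.1]), np.float64(5.9)]
grn [279 182  45  11 354] [301. 188.] [ 575.5 -168.5] [array([ 575.5, -168.3]), array([42.6,  9.7]), np.float64(11.4)]
grn [367 187  42  11 296] [388. 192.] [ 666.8 -157.6] [array([ 666.1, -157.5]), array([48.3, 10.1]), np.float64(8.7)]
grn [ 279  204   44   47 1799] [301. 227.] [ 583.9 -208.7] [array([ 583.9, -209.2]), array([43.3, 49.5]), np.float64(11.2)]
grn [ 364  208   43   43 1518] [385. 229.] [ 675.  -197.1] [array([ 675.1, -197.6]), array([48.2, 50.8]), np.float64(11.9)]
near tail/tip [[0.601, -0.2745, 0.05], [0.5628, -0.1033, 0.05]]
hook top [[ 0.45511198 -0.16790876  0.124     ]]
```

{"fn": "jog_arm", "kwargs": {"increments": [[[1,-36,43.5,1,0,0,-1.6],[1,-36,43.5,1,0,0,-1.6],[1,-36,43.5,60,0,0,-1.6],[1,-36,43.5,100,0,0,-1.6],[1,-36,43.5,140,0,0,-1.6],[1,-36,43.5,164,0,0,-1.6],[1,-36,43.5,164,0,0,-1.6],[1,-36,43.5,164,0,0,-1.6]]], "newtons": 40}}

```text
t: 2.82
tool_pos: [0.5827, -0.196, 0.1969]
ee_rot: [0.631, 0.776, -0.001, -0.002]
ft_force: [1.0, 0.6, 1.3]
grip_width: 1.004
gripper_force: 0.0
```

```bash
python3 - <<'E'
from rig import r
from h import *
s=r.state()
print(s["tool_pos"],yaw(s),s["ft_force"]);print(inc(s,(.582,-.199,.197),11.5))
E
```

```text
[ 0.58271044 -0.1960334   0.19687341] 11.762920073633179 [1.00330229 0.6152885  1.2539121 ]
(array([-2.8, -1.3, -0.1]), array([-0.2 , -0.08,  0.26]))
```

Close, settle, then lift.

{"fn": "jog_arm", "kwargs": {"increments": [[[0.3,-2.8,-1,0,0,0,0],[0.3,-2.8,-1,0,0,0,0],[0.3,-2.8,-1,0,0,0,0],[0.3,-2.8,-1,0,0,0,0],[0.3,-2.8,-1,0,0,0,0],[0.3,-2.8,-1,0,0,0,0],[0.3,-2.8,-1,0,0,0,0],[0.3,-2.8,-1,0,0,0,0]]], "newtons": 40}}

```text
t: 3.48
tool_pos: [0.5829, -0.2003, 0.2003]
ee_rot: [0.631, 0.776, 0.001, 0.001]
ft_force: [-6.1, 0.6, 17.2]
grip_width: 0.57
gripper_force: 38.5
```

{"fn": "jog_arm", "kwargs": {"increments": [[[0.3,0,0,-10,0,0,0],[0.3,0,0,-25,0,0,0],[0.3,0,0,-40,0,0,0],[0.3,0,0,-40,0,0,0],[0.3,0,0,-40,0,0,0],[0.3,0,0,-40,0,0,0],[0.3,0,0,-40,0,0,0],[0.3,0,0,-40,0,0,0],[0.3,0,0,-40,0,0,0]]]}}

```text
t: 4.23
tool_pos: [0.5823, -0.1999, 0.2372]
ee_rot: [0.631, 0.776, -0.0, -0.0]
ft_force: [0.5, 0.4, -5.2]
grip_width: 0.569
gripper_force: 43.5
```

{"fn": "jog_arm", "kwargs": {"increments": [[[0.3,0,0,0,0,0,0],[0.3,0,0,0,0,0,0]]]}}

```text
t: 4.4
tool_pos: [0.5824, -0.2, 0.2375]
ee_rot: [0.631, 0.776, -0.0, -0.0]
ft_force: [0.9, 0.7, -5.4]
grip_width: 0.572
gripper_force: 43.5
```

{"fn": "jog_arm", "kwargs": {"increments": [[[0.3,0,0,0,0,0,0]]]}}

```text
t: 4.48
tool_pos: [0.5824, -0.2, 0.2376]
ee_rot: [0.631, 0.776, -0.0, -0.0]
ft_force: [-0.4, -0.4, -6.3]
grip_width: 0.572
gripper_force: 43.5
```

It weighs about 0.55 kg, so this is the full one. Now the dispenser axis from the stored images.

```bash
python3 - <<'E'
from h import *
for n in("top","side","w1"):
    w=n=="w1";c=dict(np.load(n+("" if w else "0")+".npz"));pl=fplane if w else plane
    hsv=cv2.cvtColor(c["img"],cv2.COLOR_BGR2HSV);H,S,V=cv2.split(hsv)
    v,u=np.mgrid[:384,:512];uv=np.c_[u.ravel(),v.ravel()]
    q=pl(c,uv,.065).reshape(384,512,3);X,Y=q[...,0],q[...,1]
    # rod: greyish bright, strip between housing and hook
    m=(abs(X-.4525)<.018)&(Y>-.135)&(Y<-.06)&(V>125)&(S<60)
    p=q[m];k=np.polyfit(p[:,1],p[:,0],1);print(n,"rod n",m.sum(),"x at y=-.1",np.polyval(k,-.1),"slope",k[0])
    if not w:
        for nm,h,y0,y1,blue in(("nose",.078,.17,.215,1),("hous",.092,-.05,.02,1),("base",.01,-.06,.25,0)):
            q=pl(c,uv,h).reshape(384,512,3);X,Y=q[...,0],q[...,1];Zc=cloud(c)[...,2]
            m=(X>.395)&(X<.51)&(Y>y0)&(Y<y1)&(((H>100)&(H<125)&(S>150)&(abs(Zc-h)<.006)) if blue else ((S<40)&(V>170)&(Zc<.02)))
            p=q[m][:,:2]*1000;print(" ",nm,m.sum(),"mean",p.mean(0).round(1),[np.round(a,1) for a in cv2.minAreaRect(p.astype(np.float32))])
E
```

```text
top rod n 342 x at y=-.1 0.45309077642866624 slope 0.0014169048360072128
  nose 42 mean [450.7 188.6] [array([448.6, 187.9]), array([ 8.7, 63.8]), np.float64(89.7)]
  hous 162 mean [450.5 -15. ] [array([450.5, -15. ]), array([38.8, 27.5]), np.float64(0.4)]
  base 1683 mean [448.2  87.2] [array([449.7,  88.3]), array([261.8,  85.2]), np.float64(89.8)]
side rod n 84 x at y=-.1 0.455933637224858 slope -0.015810051948172248
  nose 37 mean [451.4 191.7] [array([452.5, 191.7]), array([ 6.8, 65.2]), np.float64(90.0)]
  hous 137 mean [457.1 -10.3] [array([457.3, -10.6]), array([41.2, 27.6]), np.float64(0.9)]
  base 1636 mean [456.7  96.8] [array([453.4,  91.1]), array([ 83.8, 256.7]), np.float64(0.7)]
w1 rod n 3100 x at y=-.1 0.45276271560683096 slope 0.0004701007921016738
```

```bash
python3 - <<'E'
from rig import r
from h import *
s=r.state()
print(inc(s,(.4515,.1075,.335),0))
E
```

```text
(array([327.6, -65.8, -97.3]), array([-0.02,  0.  , 11.71]))
```

{"fn": "jog_arm", "kwargs": {"increments": [[[0.3,0,0,-40,0,0,0],[0.3,0,0,-75,0,0,2],[0.3,30,-6,-97,0,0,4],[0.3,65,-13,-97,0,0,6],[0.3,105,-21,-97,0,0,8],[0.3,145,-29,-97,0,0,10],[0.3,185,-37,-97,0,0,11.7],[0.3,225,-45,-97,0,0,11.7],[0.3,262,-53,-97,0,0,11.7],[0.3,290,-58,-97,0,0,11.7]]]}}

```text
t: 5.32
tool_pos: [0.4651, 0.0748, 0.3348]
ee_rot: [0.706, 0.708, 0.0, -0.0]
ft_force: [1.0, -0.1, -4.6]
grip_width: 0.569
gripper_force: 46.1
```

```bash
python3 - <<'E'
from rig import r
from h import *
s=r.state()
print(s["tool_pos"],s["ft_force"],s["joint_positions"].round(2),inc(s,(.4515,.1075,.335),0),inc(s,(.4515,.1075,.29),0))
E
```

```text
[0.46511653 0.07476057 0.33482133] [ 0.99967023 -0.14283456 -4.63539331] [-0.84  0.2   0.62  2.15 -0.15  0.84 -0.13] (array([ 32.8, -13.6,  -0.1]), array([-0.02, -0.05,  0.11])) (array([ 32.7, -13.5,  44.9]), array([-0.02, -0.05,  0.11]))
```

{"fn": "jog_arm", "kwargs": {"increments": [[[0.3,33,-13.5,0,0,0,0],[0.3,33,-13.5,25,0,0,0],[0.3,33,-13.5,45,0,0,0],[0.3,33,-13.5,45,0,0,0],[0.3,33,-13.5,45,0,0,0],[0.3,33,-13.5,45,0,0,0]]]}}

```text
t: 5.82
tool_pos: [0.4538, 0.1047, 0.2906]
ee_rot: [0.708, 0.707, 0.0, 0.0]
ft_force: [0.0, 0.0, -4.5]
grip_width: 0.571
gripper_force: 46.0
```

```bash
python3 - <<'E'
from rig import r
from h import *
s=r.state();print(s["tool_pos"],yaw(s))
for n in("wrist","side"):
    c=r.camera(n);np.savez(n+"2.npz",**c)
    im=c["img"]
    if n=="side": im=cv2.resize(im[130:260,230:420],None,fx=3,fy=3,interpolation=cv2.INTER_CUBIC)
    cv2.imwrite(f"pics/{n}2.png",im)
E
```

```text
[0.4537805  0.10473567 0.2906357 ] -0.0640525975372217
```

View pics/wrist2.png

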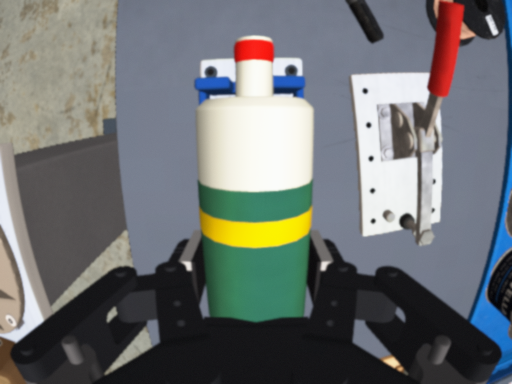

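View pics/side2.png

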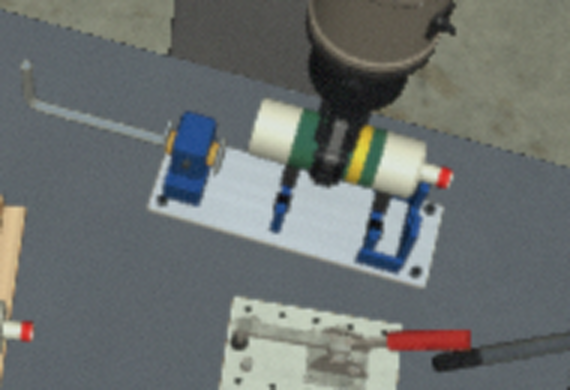

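Wrist: neck at col 254, nose plate spanning cols 195–305 at row ~82, tip end at (254,38). Side: the cartridge hangs above the saddles, tail ahead of the housing. Next, their relative offsets.

```bash
python3 - <<'E'
from h import *
c=dict(np.load("wrist2.npz"));print("cam",-c["R"].T@c["t"])
hsv=cv2.cvtColor(c["img"],cv2.COLOR_BGR2HSV);H,S,V=cv2.split(hsv)
b=(H>100)&(H<125)&(S>150);b[:,340:]=0;b[:60]=0;b[120:]=0
for r0 in range(74,102,3):
    u=np.where(b[r0])[0]
    if len(u): p=fplane(c,[[u.min(),r0],[u.max(),r0]],.078);print(r0,u.min(),u.max(),p[:,:2].round(4).tolist())
red=((H<8)|(H>172))&(S>150)&(V>100);red[:,300:]=0;red[70:]=0
v,u=np.where(red);print("red",u.min(),u.max(),v.min(),v.max(),fplane(c,[[(u.min()+u.max())/2,v.min()]],.135),)
W=(V>150)
print("shoulder edges",fplane(c,[[197,112],[314,112]],.133))
print("yellow",fplane(c,[[201,222],[312,222],[256,232]],.133))
E
```

```text
cam [0.45423902 0.17236881 0.26097091]
77 207 303 [[0.4248, 0.1951], [0.4833, 0.195]]
80 195 304 [[0.4173, 0.1935], [0.4839, 0.1931]]
83 195 304 [[0.4173, 0.1916], [0.4839, 0.1912]]
86 195 303 [[0.4173, 0.1898], [0.4833, 0.1893]]
89 198 302 [[0.4191, 0.1878], [0.4827, 0.1874]]
92 199 302 [[0.4197, 0.1859], [0.4827, 0.1856]]
95 199 302 [[0.4197, 0.184], [0.4827, 0.1837]]
98 199 205 [[0.4197, 0.1821], [0.4235, 0.182]]
101 200 201 [[0.4203, 0.1802], [0.4209, 0.1802]]
red 235 273 40 61 [[0.4536999  0.20377252 0.135     ]]
shoulder edges [[0.42911021 0.17312443 0.133     ]
 [0.47947644 0.17305984 0.133     ]]
yellow [[0.42883436 0.12292807 0.133     ]
 [0.48057653 0.12283663 0.133     ]
 [0.4544521  0.11804173 0.133     ]]
```

{"fn": "jog_arm", "kwargs": {"increments": [[[0.3,4,-3.4,0,0,0,0],[0.3,4,-3.4,15,0,0,0],[0.3,4,-3.4,30,0,0,0],[0.3,4,-3.4,45,0,0,0],[0.3,4,-3.4,58,0,0,0],[0.3,4,-3.4,66,0,0,0],[0.3,4,-3.4,66,0,0,0],[0.3,4,-3.4,66,0,0,0]]]}}

```text
t: 6.58
tool_pos: [0.45, 0.1092, 0.2241]
ee_rot: [0.707, 0.707, -0.0, -0.0]
ft_force: [-0.4, -0.5, -5.2]
grip_width: 0.573
gripper_force: 46.1
```

{"fn": "jog_arm", "kwargs": {"increments": [[[0.3,0,0,2,0,0,0],[0.3,0,0,4,0,0,0],[0.3,0,0,4,0,0,0]]]}}

```text
t: 6.83
tool_pos: [0.4507, 0.1094, 0.2207]
ee_rot: [0.707, 0.707, 0.001, 0.0]
ft_force: [2.2, -0.7, 3.1]
grip_width: 0.572
gripper_force: 47.0
```

Contact is felt (fz went from −5 to +3 N), so I release.

{"fn": "jog_arm", "kwargs": {"increments": [[[0.75,0,0,0,0,0,0],[0.9,0,0,0,0,0,0],[1,0,0,0,0,0,0],[1,0,0,0,0,0,0],[1,0,0,0,0,0,0],[1,0,0,-30,0,0,0],[1,0,0,-70,0,0,0],[1,0,0,-110,0,0,0],[1,0,0,-120,0,0,0],[1,0,0,-120,0,0,0]]]}}

```text
t: 7.67
tool_pos: [0.4507, 0.1094, 0.3427]
ee_rot: [0.707, 0.707, 0.003, 0.0]
ft_force: [0.3, 0.4, -0.1]
grip_width: 0.998
gripper_force: 0.0
```

```bash
python3 - <<'E'
from rig import r
from h import *
s=r.state();c=r.camera("wrist");np.savez("wrist3.npz",**c);cv2.imwrite("pics/wrist3.png",c["img"])
print(s["tool_pos"],yaw(s),s["ft_force"],s["joint_positions"].round(2),-c["R"].T@c["t"])
E
```

```text
[0.45068344 0.10944437 0.34274206] 0.022118263856051486 [ 0.29505882  0.44846456 -0.10184279] [-0.94  0.17  0.63  2.16 -0.13  0.85 -0.23] [0.45114731 0.1771767  0.31331139]
```

View pics/wrist3.png

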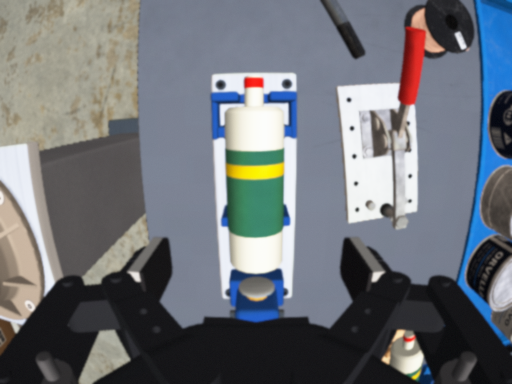

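The cartridge lies straight in the saddles (cols 225–284), neck in the slot at (254,97), a few mm short of the plate. Now I locate the hook from the stored views.

```bash
python3 - <<'E'
from rig import r
from h import *
for n in("top","side"):
    c=dict(np.load(n+"0.npz"));P=cloud(c)
    m=(abs(P[...,0]-.455)<.04)&(P[...,1]>-.22)&(P[...,1]<-.12)&(P[...,2]>.095)
    pts=np.argwhere(m)[:,::-1];print(n,pts.mean(0),P[m].mean(0).round(4),P[m].min(0).round(3),P[m].max(0).round(3))
    z=m&(P[...,2]>.115)
    if z.any(): print(plane(c,np.argwhere(z)[:,::-1].mean(0),.122))
c=dict(np.load("w1.npz"));print("w1",fplane(c,[[155,182]],.122))
s=r.state();print(inc(s,(.4535,-.169,.35),-90))
E
```

```text
top [282.6875 221.9375] [ 0.4522 -0.1684  0.1211] [ 0.449 -0.172  0.1  ] [ 0.457 -0.164  0.13 ]
[[ 0.45331405 -0.16918971  0.122     ]]
side [238.59375 154.375  ] [ 0.4578 -0.1649  0.1142] [ 0.451 -0.17   0.096] [ 0.461 -0.161  0.129]
[[ 0.45599511 -0.16533399  0.122     ]]
w1 [[ 0.45447791 -0.16849904  0.122     ]]
(array([-278.5,    3.2,   -9.6]), array([ 0.  , -0.21, 90.05]))
```

{"fn": "jog_arm", "kwargs": {"increments": [[[1,-40,0,-10,0,0,7],[1,-80,1,-10,0,0,14],[1,-115,1,-10,0,0,21],[1,-150,2,-10,0,0,28],[1,-185,2,-10,0,0,35],[1,-215,3,-10,0,0,42],[1,-245,3,-10,0,0,49],[1,-278,3,-10,0,0,56],[1,-278,3,-10,0,0,63],[1,-278,3,-10,0,0,70]]]}}

```text
t: 8.55
tool_pos: [0.4521, -0.1709, 0.3488]
ee_rot: [0.986, 0.169, -0.001, 0.001]
ft_force: [0.4, 0.1, -0.2]
grip_width: 1.004
gripper_force: 0.0
```

{"fn": "jog_arm", "kwargs": {"increments": [[[1,0,0,0,0,0,7],[1,0,0,0,0,0,14],[1,0,0,0,0,0,20],[1,0,0,0,0,0,20],[1,0,0,0,0,0,20]]]}}

```text
t: 8.97
tool_pos: [0.4528, -0.1685, 0.349]
ee_rot: [1.0, 0.002, -0.001, 0.001]
ft_force: [-0.7, 1.4, 0.1]
grip_width: 1.002
gripper_force: 0.0
```

```bash
python3 - <<'E'
from rig import r
from h import *
s=r.state();print(s["tool_pos"],yaw(s),s["ft_force"],s["joint_positions"].round(2),inc(s,(.4537,-.168,.262),-90))
c=r.camera("wrist");np.savez("wrist4.npz",**c);cv2.imwrite("pics/wrist4.png",c["img"])
E
```

```text
[ 0.45276802 -0.16849506  0.34895726] -89.79324768947329 [-0.73782211  1.44754345  0.08567856] [-0.68  0.31  1.09  2.12 -0.35  0.9  -0.96] (array([ 1.1, -0.6, 87. ]), array([0.06, 0.1 , 0.21]))
```

View pics/wrist4.png

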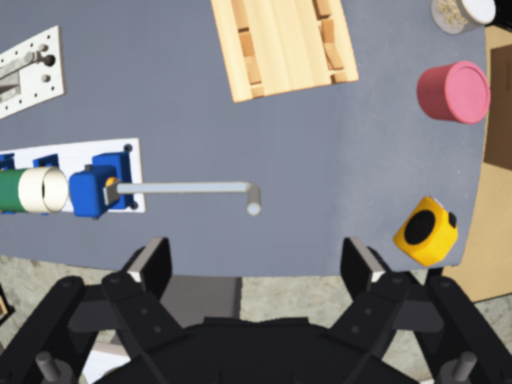

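The hook top is at (253,208), centred between the fingers, and the tape at (428,228) is clear of the descent. I descend and pinch.

{"fn": "jog_arm", "kwargs": {"increments": [[[1,1,-0.5,30,0,0,0],[1,1,-0.5,60,0,0,0],[1,1,-0.5,87,0,0,0],[1,1,-0.5,87,0,0,0],[1,1,-0.5,87,0,0,0]]], "newtons": 40}}

```text
t: 9.43
tool_pos: [0.4534, -0.1687, 0.2625]
ee_rot: [1.0, 0.0, -0.001, 0.0]
ft_force: [0.6, 0.4, 1.4]
grip_width: 0.999
gripper_force: 0.0
```

{"fn": "jog_arm", "kwargs": {"increments": [[[0,0,0,0,0,0,0],[0,0,0,0,0,0,0],[0,0,0,0,0,0,0],[0,0,0,0,0,0,0],[0,0,0,0,0,0,0],[0,0,0,0,0,0,0],[0,0,0,0,0,0,0],[0,0,0,0,0,0,0],[0,0,0,0,0,0,0],[0,0,0,0,0,0,0]]]}}

```text
t: 10.27
tool_pos: [0.4542, -0.1678, 0.2631]
ee_rot: [1.0, 0.0, 0.0, -0.001]
ft_force: [-1.7, 6.8, 11.8]
grip_width: 0.101
gripper_force: 39.0
```

```bash
python3 - <<'E'
from rig import r
from h import *
s=r.state();print(s["tool_pos"],yaw(s),s["ft_force"],s["grip_width"],s["gripper_force"],s["joint_positions"].round(2))
E
```

```text
[ 0.45416724 -0.16775507  0.26309232] -89.95146340093444 [-1.70271084  6.82810839 11.84256818] 0.10141234837058528 39.037447571754456 [-0.51  0.45  0.91  2.19 -0.54  0.74 -0.8 ]
```

{"fn": "jog_arm", "kwargs": {"increments": [[[0,0,-8,0,0,0,0],[0,0,-18,0,0,0,0],[0,0,-28,0,0,0,0],[0,0,-38,0,0,0,0],[0,0,-45,0,0,0,0],[0,0,-45,0,0,0,0],[0,0,-45,0,0,0,0]]]}}

```text
t: 10.85
tool_pos: [0.4538, -0.1225, 0.263]
ee_rot: [1.0, 0.001, -0.0, -0.0]
ft_force: [-5.4, 3.5, 14.4]
grip_width: 0.101
gripper_force: 40.5
```

{"fn": "jog_arm", "kwargs": {"increments": [[[0,0,-1,0,0,0,0],[0,0,-2,0,0,0,0],[0,0,-3,0,0,0,0],[0,0,-4,0,0,0,0]]]}}

```text
t: 11.18
tool_pos: [0.4537, -0.1195, 0.2631]
ee_rot: [1.0, -0.0, -0.0, 0.0]
ft_force: [-5.7, -3.3, 13.0]
grip_width: 0.104
gripper_force: 40.3
```

{"fn": "jog_arm", "kwargs": {"increments": [[[0,0,-1,0,0,0,0],[0,0,-2,0,0,0,0],[0,0,-3,0,0,0,0],[0,0,-4,0,0,0,0]]]}}

```text
t: 11.52
tool_pos: [0.4536, -0.1155, 0.2631]
ee_rot: [1.0, -0.0, -0.0, 0.0]
ft_force: [-6.0, -3.9, 13.7]
grip_width: 0.098
gripper_force: 40.3
```

{"fn": "jog_arm", "kwargs": {"increments": [[[0,0,-1,0,0,0,0],[0,0,-2,0,0,0,0],[0,0,-3,0,0,0,0],[0,0,-4,0,0,0,0]]]}}

```text
t: 11.85
tool_pos: [0.4536, -0.1115, 0.2631]
ee_rot: [1.0, -0.0, -0.0, 0.0]
ft_force: [-6.4, -2.5, 14.3]
grip_width: 0.104
gripper_force: 40.3
```

{"fn": "jog_arm", "kwargs": {"increments": [[[0,0,-1,0,0,0,0],[0,0,-2,0,0,0,0],[0,0,-3,0,0,0,0]]]}}

```text
t: 12.1
tool_pos: [0.4536, -0.1085, 0.263]
ee_rot: [1.0, -0.0, -0.0, 0.0]
ft_force: [-6.7, -3.4, 13.5]
grip_width: 0.102
gripper_force: 40.3
```

{"fn": "jog_arm", "kwargs": {"increments": [[[0,0,-1,0,0,0,0],[0,0,-2,0,0,0,0]]]}}

```text
t: 12.27
tool_pos: [0.4536, -0.1065, 0.2631]
ee_rot: [1.0, -0.0, -0.0, 0.0]
ft_force: [-6.7, -3.2, 13.9]
grip_width: 0.109
gripper_force: 40.4
```

{"fn": "jog_arm", "kwargs": {"increments": [[[0,0,-1,0,0,0,0],[0,0,-2,0,0,0,0]]]}}

```text
t: 12.43
tool_pos: [0.4535, -0.1046, 0.2631]
ee_rot: [1.0, -0.0, -0.0, 0.0]
ft_force: [-6.4, -7.7, 14.4]
grip_width: 0.103
gripper_force: 40.4
```

{"fn": "jog_arm", "kwargs": {"increments": [[[0,0,-1,0,0,0,0],[0,0,-2,0,0,0,0]]]}}

```text
t: 12.6
tool_pos: [0.4535, -0.1029, 0.2631]
ee_rot: [1.0, -0.0, -0.0, 0.0]
ft_force: [-6.6, -7.6, 13.0]
grip_width: 0.101
gripper_force: 40.4
```

{"fn": "jog_arm", "kwargs": {"increments": [[[0,0,-1,0,0,0,0]]]}}

```text
t: 12.68
tool_pos: [0.4535, -0.102, 0.2631]
ee_rot: [1.0, -0.0, -0.0, 0.0]
ft_force: [-6.9, -7.6, 13.0]
grip_width: 0.102
gripper_force: 40.4
```

{"fn": "jog_arm", "kwargs": {"increments": [[[0,0,-1,0,0,0,0]]]}}

```text
t: 12.77
tool_pos: [0.4535, -0.1009, 0.2631]
ee_rot: [1.0, -0.0, -0.0, 0.0]
ft_force: [-7.4, -7.1, 13.4]
grip_width: 0.109
gripper_force: 40.4
```

The piston was met at about y=−0.105, and the cartridge now slides at ~7.5 N. I continue in 1 mm steps.

{"fn": "jog_arm", "kwargs": {"increments": [[[0,0,-1,0,0,0,0]]]}}

```text
t: 12.85
tool_pos: [0.4535, -0.1001, 0.2631]
ee_rot: [1.0, -0.0, -0.0, 0.001]
ft_force: [-7.6, -17.5, 12.8]
grip_width: 0.103
gripper_force: 40.6
```

{"fn": "jog_arm", "kwargs": {"increments": [[[0,0,-1,0,0,0,0]]]}}

```text
t: 12.93
tool_pos: [0.4534, -0.0999, 0.2631]
ee_rot: [1.0, -0.001, 0.0, 0.001]
ft_force: [-6.7, -21.9, 9.5]
grip_width: 0.103
gripper_force: 40.5
```

{"fn": "jog_arm", "kwargs": {"increments": [[[0,0,-1,0,0,0,0]]]}}

```text
t: 13.02
tool_pos: [0.4533, -0.0995, 0.2632]
ee_rot: [1.0, -0.001, 0.0, 0.002]
ft_force: [-6.8, -29.3, 6.7]
grip_width: 0.105
gripper_force: 40.7
```

{"fn": "jog_arm", "kwargs": {"increments": [[[0,0,-0.5,0,0,0,0],[0,0,-0.5,0,0,0,0]]]}}

```text
t: 13.18
tool_pos: [0.4533, -0.0995, 0.2632]
ee_rot: [1.0, -0.001, 0.0, 0.002]
ft_force: [-6.7, -26.3, 6.7]
grip_width: 0.103
gripper_force: 40.4
```

Stopped dead at ~26 N, with the disc ≈ −0.034 from the home origin as expected. I relieve the load and check.

{"fn": "jog_arm", "kwargs": {"increments": [[[0,0,1,0,0,0,0],[0,0,2,0,0,0,0],[0,0,2,0,0,0,0]]]}}

```text
t: 13.43
tool_pos: [0.4534, -0.1001, 0.2631]
ee_rot: [1.0, -0.001, -0.0, 0.001]
ft_force: [-6.5, -12.2, 12.2]
grip_width: 0.106
gripper_force: 40.7
```

```bash
python3 - <<'E'
from rig import r
from h import *
s=r.state();print(s["tool_pos"],s["ft_force"])
o=[]
for n in("wrist","side"):
    c=r.camera(n);np.savez(n+"5.npz",**c)
    im=c["img"]; im=im[130:260,230:420] if n=="side" else im[60:360,0:300]
    f=3.1 if n=="side" else 1.7
    o.append(cv2.resize(im,(590,400) if n=="side" else (400,400))[:, :400 if n=="wrist" else 590])
cv2.imwrite("pics/p5.png",cv2.resize(np.hstack(o),(800,323)))
E
```

```text
[ 0.45341909 -0.10009625  0.26309738] [ -6.54364639 -12.22877813  12.21919456]
```

View pics/p5.png

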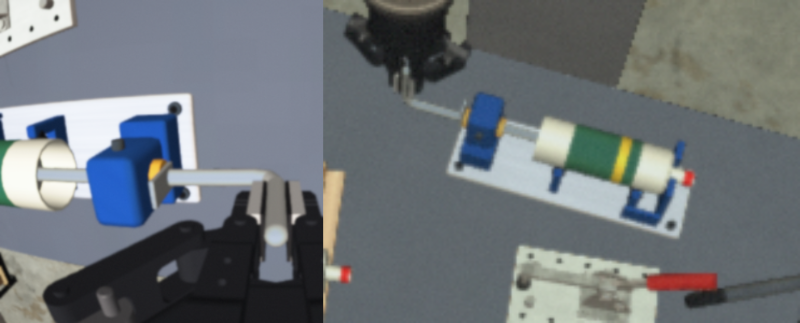

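The rod is in the bore and the shoulder is at the nose plate. I unload the rest, release and rise.

{"fn": "jog_arm", "kwargs": {"increments": [[[0,0,0.7,0,0,0,0],[0,0,0.7,0,0,0,0],[0.1,0,0.7,0,0,0,0],[0.4,0,0.7,0,0,0,0],[0.8,0,0.7,0,0,0,0],[0.8,0,0.7,0,0,0,0],[0.8,0,0.7,0,0,0,0],[0.8,0,0.7,-35,0,0,0],[0.8,0,0.7,-75,0,0,0],[0.8,0,0.7,-110,0,0,0]]]}}

```text
t: 14.37
tool_pos: [0.4537, -0.1001, 0.374]
ee_rot: [1.0, -0.001, -0.001, 0.001]
ft_force: [0.8, 1.6, 1.5]
grip_width: 0.797
gripper_force: 0.0
```

{"fn": "jog_arm", "kwargs": {"increments": [[[0.8,0,0,-20,0,0,0],[0.8,0,0,-20,0,0,0],[0.8,0,0,-20,0,0,0]]]}}

```text
t: 14.62
tool_pos: [0.4543, -0.0989, 0.3934]
ee_rot: [1.0, 0.001, 0.001, -0.001]
ft_force: [-0.9, 0.5, -0.1]
grip_width: 0.802
gripper_force: 0.0
```

```bash
python3 - <<'E'
from rig import r
from h import *
s=r.state();print(s["tool_pos"],s["ft_force"],s["grip_width"])
c=r.camera("wrist");t=r.camera("top");cv2.imwrite("pics/p6.png",np.vstack([c["img"][60:240],cv2.resize(t["img"][130:260,130:380],(512,266))]))
P=cloud(t);m=(abs(P[...,0]-.455)<.04)&(P[...,1]>-.2)&(P[...,1]<-.05)&(P[...,2]>.1)&(P[...,2]<.135)
print("hook top",P[m].mean(0) if m.any() else None)
for z in(.12,):
    hsv=cv2.cvtColor(c["img"],cv2.COLOR_BGR2HSV)
E
```

```text
[ 0.45425383 -0.09886798  0.39340155] [-0.9100699   0.45507669 -0.10893235] 0.8021380944818144
hook top None
```

View pics/p6.png

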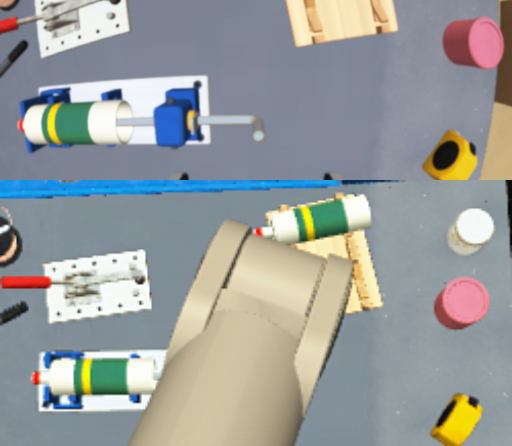

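The hook stayed put under the gripper at (258,188), the cartridge lies home, the empty one is in the rack, and tin, jar and tape are unmoved. Handing in.

```bash
python3 -c "
from rig import r
print(r.hand_in())"
```

```text
the job is handed in; nothing more can be done
None
```

I handed the job in at about 15 s of the 64 s allowed; no verdict came back. The full cartridge (about 0.55 kg, the near one in the rack) lies home in the dispenser with the rod's disc on its piston. The push stopped dead at about 26 N, with a peak near 29 N. I never touched the used-up cartridge in the rack or the other things on the bench.

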